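# Index a gearbox shaft in V-blocks and close the keeper over its flat

## Task

Without lifting the shaft out of its two V-blocks, roll it until the milled flat at its end faces straight up, and let it rest there. Then swing the keeper bar on its post over the flat, all the way against its stop pin, so the shaft cannot turn. Leave the shaft in place lengthwise and do not disturb the spanner and the gear beside the fixture.

Things in the scene. Friction and masses are not known exactly. Their poses are not given: they have to be found in the camera images.
- fixture: Fixed, level steel plate, 12 mm thick, with two V-blocks, a post and a stop pin; place and yaw vary. Origin on the bench under mid-shaft; x across the shaft, y along it, z up. Plate: x -90 to 120, y -115 to 135 mm. V-blocks (90 degrees): y -66 to -42 and 42 to 66 mm, x -36 to 36, tops 66 mm above the bench; between them 84 mm of bare shaft, 58 mm free from plate to shaft axis.
- post_top (a point): Top of the pivot post, 28 mm in diameter, at fixture x 90, y 92 mm, 86 mm above the bench; the keeper turns on it. A bolt head on the keeper reaches 103 mm.
- stop_top (a point): Top of the stop pin, 10 mm in diameter, at fixture x -45, y 77 mm, 98 mm above the bench. The closed keeper lies beside it, on its +y side.
- shaft: Loose round steel shaft, 40 mm in diameter, 200 mm long, 0.6 to 0.94 kg, lying in the V-blocks along the fixture's y, axis 70 mm above the bench. Origin on its axis, midway between the V-blocks; own y is its length (ends at -90 and 110 mm), own z points out of the flat. Starts rolled, the flat to either side or down (57 to 180 degrees from up). Stays where it is left.
- flat (a point): Middle of the milled flat, on the shaft, at shaft y 89 mm and 14 mm from the axis. The flat is 29 mm wide and runs from shaft y 68 mm to the end at 110 mm; all the rest of the shaft is round. The two dark rings at y -32 and 32 mm are only marks.
- keeper (a joint): Keeper angle about the upright post, rad: 0 closed against the stop pin, pointing to fixture -x over the flat; grows as it swings out to fixture +y (1.45 fully out). Starts 0.8 to 1.3, stays where left, friction 0.12 N m. Its underside passes 2 mm over a flat that faces up; with the flat more than about 8 degrees off, it strikes the shaft and will not close: do not force it.
- keeper_end (a point): Middle of the keeper's free end face, 145 mm from the pivot axis, 91 mm above the bench. The keeper is a dark flat steel bar, 20 mm wide, 10 mm thick, its underside 86 mm above the bench.
- spanner: Loose steel spanner, 170 mm long, lying on the bench on the robot's side of the fixture; bystander, origin at its middle.
- gear: Loose dark steel gear wheel, 82 mm in diameter, 28 mm high with its hub, on the bench past the fixture's -y side; bystander, origin under its middle.

How it is judged:
On the way:
1. with the keeper still swung out, the shaft rests in the V-blocks, let go, with its flat facing up within 8 degrees (angle between shaft's own z axis and vertical below 0.14 rad and value of joint keeper above 0.6 rad and z of shaft in the frame of fixture below 0.074 m and contact force between the fingers and shaft below 0.3 N and angular speed of shaft below 0.1 rad/s), for 0.2 s.
At the end, for the whole second after the job is handed in: The keeper is closed to within 0.06 rad of its stop; the shaft lies at rest in both V-blocks (axis within 4 mm of its seat, in line within 3 degrees, within 8 mm of its start lengthwise) with the flat up within 8 degrees (value of joint keeper below 0.06 rad and angle between shaft's own z axis and vertical below 0.14 rad and z of shaft in the frame of fixture between 0.066 and 0.074 m and x of shaft in the frame of fixture between -0.004 and 0.004 m and y of shaft in the frame of fixture between -0.008 and 0.008 m and angle between the y axis of shaft and the y axis of fixture, either way round below 0.05 rad and linear speed of shaft below 0.02 m/s and angular speed of shaft below 0.1 rad/s); the robot touches nothing.
It fails at once if the shaft is lifted out of the V-blocks (more than 20 mm up) (z of shaft in the frame of fixture above 0.09 m).
It fails at once if the spanner is disturbed (moved more than 30 mm) (distance of spanner from where it was at the start of the episode above 0.03 m).
It fails at once if the gear is disturbed (moved more than 30 mm) (distance of gear from where it was at the start of the episode above 0.03 m).
It fails at once if the keeper is forced against the shaft (more than 25 N) (contact force between keeper and shaft above 25 N).
It also fails if it takes over 72 s, if anything falls off the work surface, if the arm or the gripper's body presses on something with over 40 N, if the wrist force passes 120 N, or if a joint passes its speed limit or range.

## Robot

A 6-joint arm with a two-finger parallel gripper is mounted at the origin on the work surface. World frame = base frame: x ahead of the robot, y to its left, z up, the work surface at z = 0. Lengths are in m, angles in rad, forces in N, time in s.
With the tool pointing down it reaches from about 0.325 to 1 m from the base axis. Payload 5.1 kg.
Tool frame: the origin (TCP) lies on the centre line of the jaws, within the pads' length; the fingertips stand 25 mm ahead of it and the grasp point (between the pads) lies 6 mm ahead of it; y points along the fingers, z is the direction in which the jaws open and shut, and the axes are right-handed (so a half turn about y gives the same grasp; the last joint's range is limited). The gripper opens to 85 mm and grips with 20 to 120 N. Pads are 22 mm wide; open, the fingers measure 114 mm over their backs; the gripper's body (76 mm by 85 mm) begins 54 mm behind the grasp point. The pads swing forward as they close: fully open they stand 13 mm farther back than shut.
Start: joints at [1.216, 0.124, 1.65, -0, 1.367, -0.083], TCP at [0.175, 0.626, 0.256] pointing down, gripper open.
Joint ranges: [-2.61, 2.61], [-1.02, 2.33], [0.03, 2.71], [-1.35, 4.49], [0.32, 2.68], [-2.91, 2.91]. Speed limits (rad/s): [2.57, 2.57, 3.14, 3.14, 3.14, 3.14].

## Interface

Orientations are given as a unit quaternion [x, y, z, w].
In Python, from cell import manip gives the robot as it stands.
- The arm moves only by the shell command python3 -m creep 'ROWS' [FORCE]. ROWS is JSON, one flat list of numbers, 7 for each row, row after row: the shift along the tool's x, y, z in m, then the turn, a rotation vector about the tool's x, y, z in rad, then the closure, from -1 (fully open) to 1 (shut). In form: [tx, ty, tz, wx, wy, wz, jaw, tx, ty, tz, wx, wy, wz, jaw, ...]. A call has 1 to 10 rows; each row is the pose to reach, as a shift and turn from the pose commanded when the call began, along the tool's axes at that moment; what a row does not reach only later rows make up. A row lasts 1/8 s, in which the tool goes at most 62.5 mm and 10.7 degrees, less where a joint would pass 70% of its speed; a pose out of reach is approached as far as the arm can. A call with a gripper value outside its range is refused whole. The fingers move at their own pace and stop on an object; FORCE is the grip in N (left out, the last holds). Time passes only in rows, so rows that repeat a pose let the fingers close. It gives the time, the measured TCP pose, the force and the opening at its end, in the units of the state.
- manip.sense(): the state, without advancing time (a new reading comes with each control period).
- manip.read_camera(name): name is "scene" or "top"; returns (picture, depth): 420x560x3 uint8, blue, green, red; 420x560 float32, m along the optical axis (not along the pixel's ray), 0 where there is no reading.
- manip.calibration(name): a dict with "fov_y" (degrees; the focal length in pixels is half the picture's height over the tangent of half this angle, whatever the lens; pixels are square), "cx", "cy" (the principal point, pixels), "R" (3x3) and "t" (3): a world point X has camera coordinates R X + t. Camera axes: x right, y down, z forward; pixel columns grow to the right and rows downward; lengths in m; the calibration is good to about 2 mm. A picture is of the moment at which its call begins. calibration takes no time and is no camera call.
- manip.close_job(): hands the job in, once; it reports no verdict.
The state is a dict: "t": time; "joint_pos": joint angles; "joint_vel": joint speeds; "tau": joint torques, N m; "eef_pos": TCP position; "orientation": TCP orientation; "wrist_force": force on the tool from outside, world axes, zero at the start; "torque": the same for the moment, N m; "finger_gap": finger opening in m.
Only numpy, scipy, OpenCV 4.12 (cv2) and the standard library are available. Lean on these libraries where they do the work, as an engineer would, in place of code of your own. Each camera call takes 0.05 s, during which the arm holds its last target.

## Working session

There is one attempt and no reset: what is moved stays moved. The work goes in short steps, Python scripts to look and compute and a shell command to move; the robot and the scene stay as the last step left them, time stands still between calls to the robot, and variables do not carry over. Pictures are saved under pics/ and viewed, and the job is handed in when it is done.

```bash
ls; mkdir -p pics
python3 - <<'E'
from cell import manip
import cv2,numpy as np
print(manip.sense())
for n in("scene","top"):
    p,d=manip.read_camera(n); cv2.imwrite(f"pics/{n}0.png",p); np.save(f"pics/{n}0.npy",d); np.save(f"pics/{n}0p.npy",p)
    print(n,manip.calibration(n))
E
```

```text
pics
{'t': 0.0, 'joint_pos': array([ 1.21639143e+00,  1.24534088e-01,  1.65170247e+00, -1.18858916e-05,
        1.36755187e+00, -8.26264656e-02]), 'joint_vel': array([ 2.54679577e-04,  8.83576936e-04,  3.54120963e-06,  8.18543962e-04,
        4.24913065e-04, -1.20138215e-03]), 'tau': array([-5.16720102e-04, -4.23620474e+01, -3.65445006e+01, -1.05092792e-05,
        7.03549973e-03,  4.85902476e-06]), 'eef_pos': array([0.17433361, 0.62557984, 0.25501741]), 'orientation': array([ 0.7013466 , -0.09595611,  0.09562756, -0.69982908]), 'wrist_force': array([ 0.07636624,  0.10818648, -0.21813011]), 'torque': array([ 0.00500655, -0.04103459,  0.02295019]), 'finger_gap': 0.08527471216895104}
scene {'fov_y': 57.535939045303, 'cx': 277.2570763694623, 'cy': 216.37529002560942, 'R': array([[-0.51488791,  0.85717057,  0.01220915],
       [ 0.53354072,  0.33157141, -0.77807114],
       [-0.67098789, -0.39410534, -0.62805751]]), 't': array([ 0.29062427, -0.19733244,  1.11969692])}
top {'fov_y': 50.604547318179186, 'cx': 273.1497219975276, 'cy': 215.374592649949, 'R': array([[ 0.02685602, -0.99894262, -0.03731489],
       [-0.99662926, -0.02386187, -0.07849033],
       [ 0.07751693,  0.03929704, -0.99621628]]), 't': array([-0.03180772,  0.51059397,  0.89958258])}
```

View pics/scene0.png

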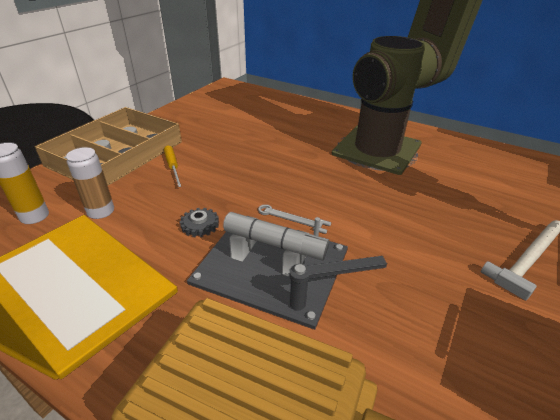

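View pics/top0.png

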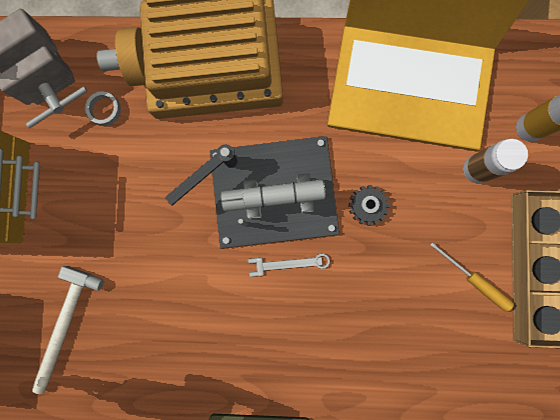

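The scene shows the fixture (plate around scene (275,265)), with the post at (298,285) and the keeper pointing right to (384,263). In the top view the post is at (225,152), the keeper end at (172,200), the shaft runs (220,200)-(325,188), the spanner is at (290,265) and the gear at (370,205).

Run:
```python
import cv2,numpy as np
p=np.load("pics/top0p.npy");q=cv2.resize(p[130:255,160:345],None,fx=4,fy=4,interpolation=cv2.INTER_CUBIC);cv2.imwrite("pics/topz.png",q)
p=np.load("pics/scene0p.npy");q=cv2.resize(p[195:325,180:395],None,fx=3.7,fy=3.7,interpolation=cv2.INTER_CUBIC);cv2.imwrite("pics/scenez.png",q)
```

```text
(no output)
```

View pics/topz.png

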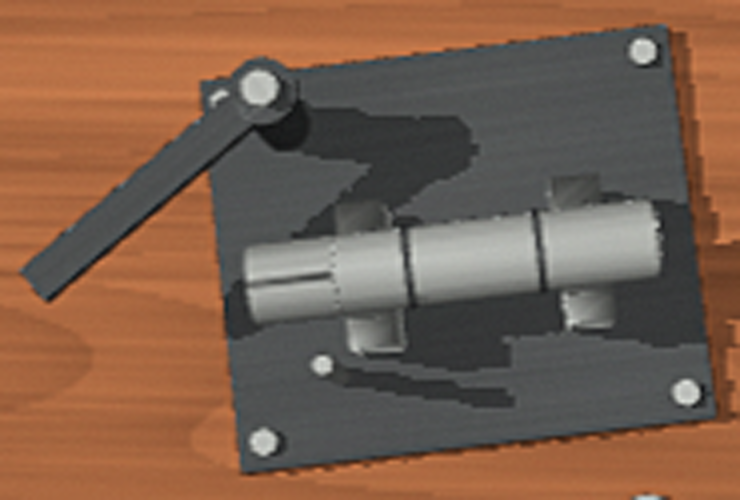

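View pics/scenez.png

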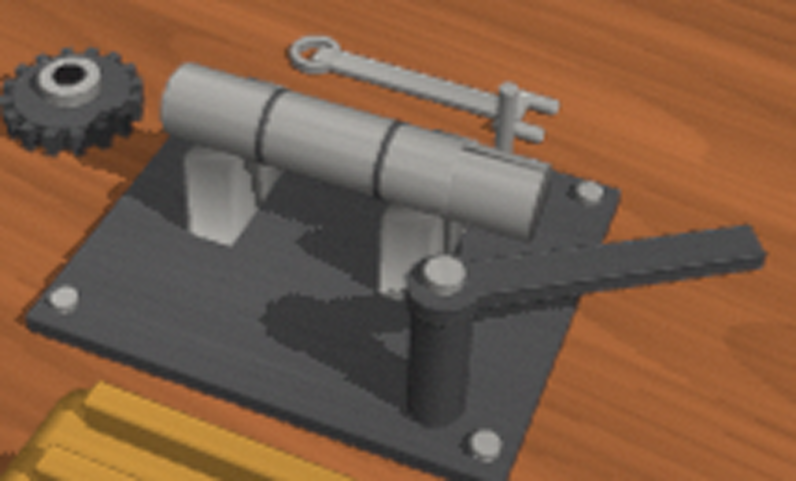

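```bash
cat > h.py <<'E'
import cv2,numpy as np
from cell import manip
def f(n): return 210/np.tan(np.radians(manip.calibration(n)['fov_y']/2))
def ray(n,u,v,z):
    c=manip.calibration(n);R=np.array(c['R']);t=np.array(c['t'])
    d=R.T@np.array([(u-c['cx'])/f(n),(v-c['cy'])/f(n),1]);o=-R.T@t
    return o+d*(z-o[2])/d[2]
def cloud(n,d):
    c=manip.calibration(n);v,u=np.mgrid[:420,:560]
    P=np.stack([(u-c['cx'])/f(n)*d,(v-c['cy'])/f(n)*d,d],-1)
    return (P-c['t'])@np.array(c['R'])   # R^T(P-t)
def proj(n,X):
    c=manip.calibration(n);q=np.array(c['R'])@X+c['t'];return q[:2]/q[2]*f(n)+[c['cx'],c['cy']]
E
python3 - <<'E'
from h import *
Z=lambda x,y:(160+(x+.5)/4-.5,130+(y+.5)/4-.5)
# corner pts (fixture xy) on plate; zoom px
obs=[((120,135),(202,80),12),((120,-115),(667,27),12),((-90,-115),(717,415),12),((-90,135),(243,472),12),((-45,77),(321,364),98),((90,92),(260,87),103)]
S=lambda x,y:(180+(x+.5)/3.7-.5,195+(y+.5)/3.7-.5)
obs2=[((-90,-115),None,0)]
A=np.array([o[0] for o in obs])/1000;B=np.array([ray("top",*Z(*o[1]),o[2]/1000)[:2] for o in obs])
a=A-A.mean(0);b=B-B.mean(0)
yaw=np.arctan2((a[:,0]*b[:,1]-a[:,1]*b[:,0]).sum(),(a*b).sum())
c,s=np.cos(yaw),np.sin(yaw);R=np.array([[c,-s],[s,c]]);t=B.mean(0)-R@A.mean(0)
print(yaw,t);print((B-(A@R.T+t))*1000)
k=ray("top",*Z(35,286),.096)[:2]; kf=R.T@(k-t)*1000;print("keeper end",kf, np.arctan2(kf[1]-92,-(kf[0]-90)))
for n,(u,v),z in (("scene",S(508,88),.098),("scene",S(444,268),.103)):
    w=ray(n,u,v,z)[:2];print(n,R.T@(w-t)*1000)
np.savez("fix.npz",yaw=yaw,t=t)
for n in("top","scene"):
    P=cloud(n,np.load(f"pics/{n}0.npy")).reshape(-1,3)
    Q=np.c_[(P[:,:2]-t)@R,P[:,2]]*1000
    for lo,hi in((-30,30),(70,78),(80,106)):
        m=(abs(Q[:,0])<26)&(Q[:,1]>lo)&(Q[:,1]<hi)&(Q[:,2]>40)
        q=Q[m];print(n,lo,len(q))
        for x0 in range(-24,26,4):
            g=q[(q[:,0]>=x0)&(q[:,0]<x0+4)]
            if len(g):print("  x",x0+2,len(g),np.round(np.percentile(g[:,2],[10,50,90]),1), 'r',np.round(np.median(np.hypot(g[:,0],g[:,2]-70)),1))
E
```

```text
0.14002390819153812 [ 0.54888687 -0.02997375]
[[-0.35869015 -1.43392677]
 [-2.43489722  0.91997226]
 [ 1.93343972  0.91188816]
 [ 0.89084117 -1.49712372]
 [ 0.05934224  0.90253799]
 [-0.09003576  0.19665208]]
keeper end [  8.48656234 210.77168944] 0.9693218462305949
scene [-44.5597946   79.04744861]
scene [88.89574888 94.07337119]
top -30 622
  x -22 1 [71.4 71.4 71.4] r 20.2
  x -18 79 [71.1 76.8 80.2] r 19.4
  x -14 73 [80.6 83.1 85.2] r 19.2
  x -10 69 [83.7 86.1 88. ] r 19.2
  x -6 68 [86.3 88.8 90.2] r 19.4
  x -2 63 [87.3 88.9 90.4] r 19.0
  x 2 63 [86.8 89.3 91.3] r 19.4
  x 6 61 [86. 88. 90.] r 19.1
  x 10 56 [84.6 86.5 88.4] r 19.3
  x 14 54 [81.3 83.7 85.8] r 19.4
  x 18 34 [76.7 78.6 81. ] r 19.6
  x 22 1 [67.6 67.6 67.6] r 20.3
top 70 83
  x -22 1 [71.7 71.7 71.7] r 20.4
  x -18 9 [76.6 79.  80.8] r 20.1
  x -14 11 [82.1 83.4 86.6] r 19.9
  x -10 10 [83.4 86.7 88.1] r 19.3
  x -6 8 [86.9 88.7 91. ] r 19.4
  x -2 8 [88.5 89.7 91.8] r 19.8
  x 2 8 [88.1 88.8 89.7] r 19.1
  x 6 8 [87.1 88.6 90.7] r 19.6
  x 10 8 [84.5 86.6 88.3] r 19.6
  x 14 7 [82.  83.1 85.2] r 19.5
  x 18
[... 728 characters left out ...]
.7
  x 22 39 [67.5 70.7 74.2] r 20.6
scene 70 91
  x -10 3 [86.2 87.2 87.8] r 19.8
  x -6 5 [88.2 88.4 88.6] r 19.3
  x -2 5 [89.  89.1 90.2] r 19.2
  x 2 4 [88.9 89.7 90. ] r 19.8
  x 6 12 [86.3 88.6 89.5] r 19.5
  x 10 11 [85.3 86.3 88. ] r 19.2
  x 14 14 [80.6 83.2 85.6] r 19.5
  x 18 33 [63.2 73.5 79.9] r 19.3
  x 22 4 [72.2 73.8 75.9] r 20.8
scene 80 317
  x -14 1 [85.7 85.7 85.7] r 19.9
  x -10 8 [86.6 87.4 87.7] r 19.7
  x -6 15 [88.  88.6 89.4] r 19.3
  x -2 19 [88.9 89.9 90.6] r 20.0
  x 2 26 [88.3 89.4 90.6] r 19.7
  x 6 29 [87.3 88.7 90. ] r 19.6
  x 10 43 [83.6 86.4 88.4] r 19.6
  x 14 47 [80.1 82.9 86. ] r 19.3
  x 18 118 [63.1 73.  79.8] r 19.6
  x 22 11 [68.9 72.5 74.8] r 20.6
```

Run:
```python
from h import *
F=np.load("fix.npz");yaw=F['yaw'];t=F['t'];c,s=np.cos(yaw),np.sin(yaw);R=np.array([[c,-s],[s,c]])
def w(x,y,z): return np.r_[R@np.array([x,y])+t,z]
a=np.load("pics/scene0p.npy")[225:270,290:340];b=np.load("pics/top0p.npy")[180:220,210:260]
a=cv2.resize(a,(400,360),interpolation=cv2.INTER_NEAREST);b=cv2.resize(b,(400,320),interpolation=cv2.INTER_NEAREST)
cv2.imwrite("pics/endz.png",np.vstack([a,b]))
for n in("top","scene"):
  for th in(-30,-15,0,15,30):
    r=np.radians(th);print(n,th,proj(n,w(.02*np.sin(r),.075,.07+.02*np.cos(r))),proj(n,w(.02*np.sin(r),.105,.07+.02*np.cos(r))))
for th in range(0,360,30):
    r=np.radians(th);print(th,proj("scene",w(.02*np.sin(r),.11,.07+.02*np.cos(r))))
```

```text
top -30 [240.05199162 202.89910416] [224.62831424 204.70882705]
top -15 [239.66820408 200.30874148] [224.21613819 202.12439467]
top 0 [239.34103407 197.60840514] [223.88471121 199.42726065]
top 15 [239.09435106 194.99460317] [223.65823209 196.81368523]
top 30 [238.94574438 192.65660461] [223.55273159 194.47292132]
scene -30 [308.3351357  233.44154096] [324.1744302  237.91959493]
scene -15 [307.51640352 234.23467688] [323.45509095 238.75424429]
scene 0 [306.57580817 235.70886978] [322.60006862 240.27563279]
scene 15 [305.57873745 237.77039561] [321.66836668 242.38683599]
scene 30 [304.59698916 240.27750422] [320.72677878 244.94250244]
0 [325.31190945 241.04848184]
30 [323.45681999 245.73207489]
60 [321.81594216 251.43245212]
90 [320.86301882 256.50862699]
120 [320.85611248 259.53277381]
150 [321.76638652 259.74141722]
180 [323.3180927  257.18797806]
210 [325.09362496 252.61838869]
240 [326.6457552  247.21439704]
270 [327.5895508  242.32041076]
300 [327.67602922 239.18211777]
330 [326.85444015 238.67728203]
```

View pics/endz.png

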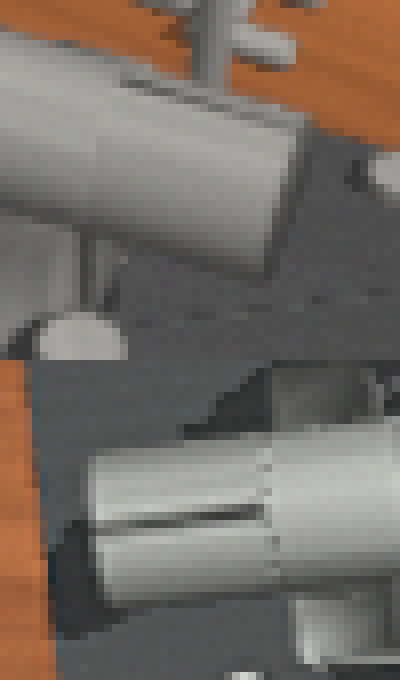

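```bash
cat >> h.py <<'E'
from scipy.spatial.transform import Rotation as Ro
F=np.load("fix.npz");yaw=float(F['yaw']);t2=F['t']
RF=Ro.from_euler('z',yaw).as_matrix();TF=np.r_[t2,0]
def tofix(X): return (np.asarray(X)-TF)@RF
def goal(a,dist,y=0,s=1,x0=0,z0=.07):
    """tool tilted a deg (handle toward fixture +x), TCP dist m behind point (x0,y,z0) along tool axis"""
    a=np.radians(a);yt=-RF@np.array([np.sin(a),0,np.cos(a)]);zt=s*RF@np.array([np.cos(a),0,-np.sin(a)])
    M=np.stack([np.cross(yt,zt),yt,zt],1);return TF+RF@np.array([x0,y,z0])-yt*dist,M
def rel(p,M,p0,M0): return np.round(np.r_[M0.T@(p-p0),Ro.from_matrix(M0.T@M).as_rotvec()],4).tolist()
def cur():
    s=manip.sense();return s['eef_pos'],Ro.from_quat(s['orientation']).as_matrix()
def st():
    s=manip.sense();p,M=cur();print('t',s['t'],'fix tcp',np.round(tofix(p)*1000,1),'y',np.round(RF.T@M[:,1],3),'z',np.round(RF.T@M[:,2],3),'F',np.round(s['wrist_force'],1),'gap',round(s['finger_gap']*1000,1),'q',np.round(s['joint_pos'],2))
E
python3 - <<'E'
from h import *
st();p,M=cur();print(M)
for sg in(1,-1):
    g=goal(0,.18,s=sg);print(sg,g[0],rel(*g,p,M))
P=cloud("top",np.load("pics/top0.npy"))
for v,u in((108,150),(108,215),(60,210),(100,270),(20,200),(130,400)): print(u,v,np.round(P[v,u],3))
E
```

```text
t 0.1 fix tcp [-279.4  701.5  255.2] y [-0.001 -0.002 -1.   ] z [ 0.4    0.916 -0.002] F [-0.5  0.8  0.2] gap 85.3 q [ 1.22  0.12  1.65  0.    1.37 -0.08]
[[ 9.63288947e-01 -6.86107608e-04  2.68465890e-01]
 [-2.68466711e-01 -1.81656285e-03  9.63287250e-01]
 [-1.73233548e-04 -9.99998115e-01 -1.93407197e-03]]
1 [ 0.54888687 -0.02997375  0.25      ] [0.5368, 0.0061, -0.531, 0.0018, 1.159, 0.001]
-1 [ 0.54888687 -0.02997375  0.25      ] [0.5368, 0.0061, -0.531, 0.0011, -1.9826, -0.002]
150 108 [0.722 0.237 0.058]
215 108 [0.73  0.107 0.04 ]
210 60 [0.791 0.103 0.134]
270 100 [ 0.744 -0.007  0.053]
200 20 [0.871 0.126 0.13 ]
400 130 [ 0.696 -0.278  0.017]
```

```bash
python3 -m creep '[0.54,0,-0.53,0,1.159,0,-1,0.54,0,-0.53,0,1.159,0,-1,0.54,0,-0.53,0,1.159,0,-1,0.54,0,-0.53,0,1.159,0,-1,0.54,0,-0.53,0,1.159,0,-1,0.54,0,-0.53,0,1.159,0,-1,0.54,0,-0.53,0,1.159,0,-1,0.54,0,-0.53,0,1.159,0,-1,0.54,0,-0.53,0,1.159,0,-1,0.54,0,-0.53,0,1.159,0,-1]' 60; python3 -c "
from h import *
st()"
```

```text
t: 1.35
eef_pos: [0.4871, 0.0827, 0.2561]
orientation: [-0.534, 0.464, -0.464, 0.534]
wrist_force: [1.4, 0.4, -0.1]
finger_gap: 0.0852
t 1.35 fix tcp [-45.5 120.2 256.1] y [ 0.  0. -1.] z [ 1. -0.  0.] F [ 1.4  0.4 -0.1] gap 85.2 q [ 0.06 -0.23  1.99  0.    1.38 -0.08]
```

```bash
python3 -c "
from h import *
p,M=cur()
for a in(0,45): print(rel(*goal(a,.11 if a else .18),p,M))"
```

```text
[0.1202, 0.0061, 0.0455, -0.0001, -0.0002, -0.0002]
[0.1202, 0.1083, 0.1233, -0.7855, -0.0001, -0.0003]
```

```bash
python3 -m creep '[0.06,0.003,0.023,0,0,0,-0.3,0.12,0.006,0.046,-0.1,0,0,-0.3,0.12,0.03,0.1,-0.3,0,0,-0.3,0.12,0.06,0.123,-0.45,0,0,-0.3,0.12,0.108,0.123,-0.6,0,0,-0.3,0.12,0.108,0.123,-0.785,0,0,-0.3,0.12,0.108,0.123,-0.785,0,0,-0.3,0.12,0.108,0.123,-0.785,0,0,-0.3]' 60; python3 -c "
from h import *
st();p,M=cur();print(rel(*goal(45,-.002),p,M))"
```

```text
t: 2.35
eef_pos: [0.6255, -0.0171, 0.1491]
orientation: [0.697, -0.605, 0.252, -0.29]
wrist_force: [-0.2, -0.3, 0.3]
finger_gap: 0.0558
t 2.35 fix tcp [ 77.7   2.1 149.1] y [-0.704 -0.    -0.71 ] z [ 0.71  -0.    -0.704] F [-0.2 -0.3  0.3] gap 55.8 q [-0.06  0.58  1.38 -0.15  1.95 -0.2 ]
[0.0021, 0.1129, 0.0006, -0.0037, -0.0002, 0.0002]
```

```bash
python3 -m creep '[0.002,0.055,0,0,0,0,-0.3,0.002,0.105,0.0006,0,0,0,-0.3,0.002,0.105,0.0006,0,0,0,-0.3,0.002,0.105,0.0006,0,0,0,0.2,0.002,0.105,0.0006,0,0,0,0.2,0.002,0.105,0.0006,0,0,0,0.2]' 50; python3 -c "
from h import *
st()
p,_=manip.read_camera('scene');cv2.imwrite('pics/g1.png',cv2.resize(p[120:330,150:430],None,fx=2.8,fy=2.8))"
```

```text
t: 3.1
eef_pos: [0.5549, -0.0294, 0.076]
orientation: [0.697, -0.605, 0.253, -0.29]
wrist_force: [4.0, -0.5, 4.4]
finger_gap: 0.0388
t 3.1 fix tcp [ 6.  -0.3 76. ] y [-0.703 -0.001 -0.711] z [ 0.711 -0.001 -0.703] F [ 4.  -0.5  4.4] gap 38.8 q [-0.08  0.53  1.6  -0.16  1.78 -0.19]
```

View pics/g1.png

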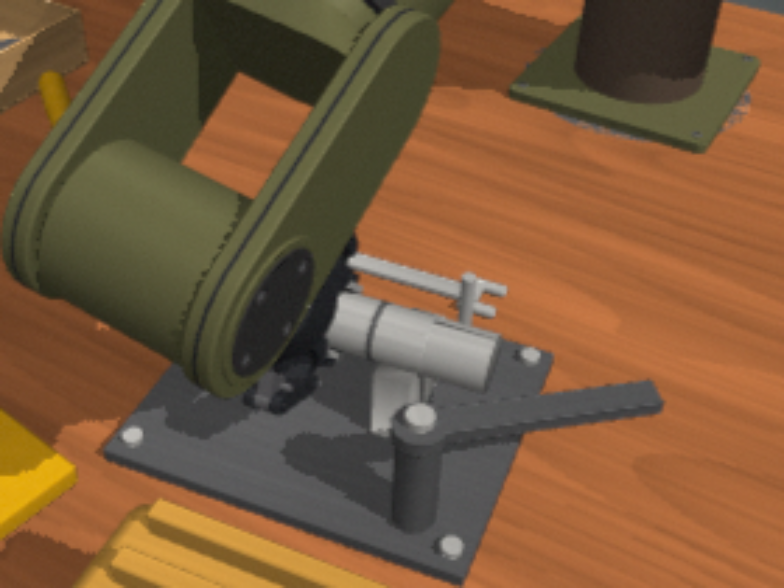

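```bash
python3 -m creep '[0,0.0001,-0.0012,0.157,0,0,0.2,0,0.0004,-0.0025,0.314,0,0,0.2,0,0.0009,-0.0036,0.471,0,0,0.2,0,0.0015,-0.0047,0.628,0,0,0.2,0,0.0023,-0.0057,0.785,0,0,0.2]' 50; python3 -c "
from h import *
st();p,M=cur();print(rel(*goal(0,.008),p,M),rel(*goal(-45,.008),p,M))"
```

```text
t: 3.78
eef_pos: [0.5488, -0.0302, 0.0784]
orientation: [-0.531, 0.461, -0.466, 0.536]
wrist_force: [2.4, 1.7, 0.8]
finger_gap: 0.0385
t 3.775 fix tcp [-0.1 -0.2 78.4] y [ 0.009 -0.001 -1.   ] z [ 1.    -0.     0.009] F [2.4 1.7 0.8] gap 38.5 q [-0.15  0.08  2.02  0.    1.03 -0.29]
[-0.0002, 0.0004, 0.0001, -0.0093, -0.0004, 0.0012] [-0.0002, 0.0026, -0.0056, 0.7761, 0.0001, 0.0013]
```

```bash
python3 -m creep '[0,0.0001,-0.0012,0.157,0,0,0.2,0,0.0004,-0.0025,0.314,0,0,0.2,0,0.0009,-0.0036,0.471,0,0,0.2,0,0.0015,-0.0047,0.628,0,0,0.2,0,0.0023,-0.0057,0.785,0,0,0.2,0,0.0023,-0.0057,0.785,0,0,0.2]' 50; python3 -c "
from h import *
st()
p,_=manip.read_camera('scene');cv2.imwrite('pics/g2.png',cv2.resize(p[120:330,150:430],None,fx=2.8,fy=2.8))"
```

```text
t: 4.53
eef_pos: [0.5426, -0.0303, 0.0762]
orientation: [-0.286, 0.25, -0.606, 0.699]
wrist_force: [10.5, 10.9, 3.6]
finger_gap: 0.0387
t 4.525 fix tcp [-6.3  0.6 76.2] y [ 0.711  0.002 -0.703] z [ 0.703 -0.001  0.711] F [10.5 10.9  3.6] gap 38.7 q [-0.3  -0.19  2.44  1.11  0.34 -1.4 ]
```

View pics/g2.png

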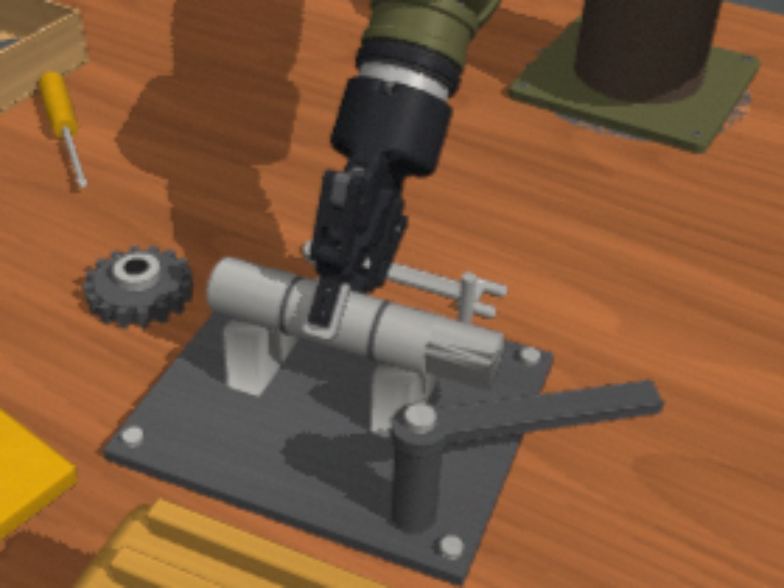

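```bash
python3 -m creep '[0,0,0,0,0,0,-0.3,0,0,0,0,0,0,-0.3,0,-0.05,0,0,0,0,-0.3,0,-0.1,0,0,0,0,-0.3,0,-0.1,0,0,0,0,-0.3]'
python3 - <<'E'
from h import *
st()
for n in("scene","top"):
    p,d=manip.read_camera(n);np.save(f"pics/{n}1.npy",d);np.save(f"pics/{n}1p.npy",p)
    Q=(cloud(n,d).reshape(-1,3)-TF)@RF*1000
    m=(abs(Q[:,0])<26)&(Q[:,1]>72)&(Q[:,1]<107)&(Q[:,2]>45)&(Q[:,2]<95);q=Q[m]
    th=np.degrees(np.arctan2(q[:,0],q[:,2]-70));r=np.hypot(q[:,0],q[:,2]-70)
    for a in range(-90,150,10):
        g=(th>=a)&(th<a+10)
        if g.sum()>2: print(n,a+5,g.sum(),round(np.median(r[g]),1))
a=np.load("pics/scene1p.npy")[220:270,270:345];b=np.load("pics/top1p.npy")[175:220,205:280]
cv2.imwrite("pics/endz2.png",cv2.resize(np.vstack([a,b]),None,fx=6,fy=6,interpolation=cv2.INTER_NEAREST))
E
```

```text
t: 5.2
eef_pos: [0.4721, -0.0419, 0.1504]
orientation: [-0.287, 0.246, -0.609, 0.698]
wrist_force: [0.1, 0.9, -0.0]
finger_gap: 0.0553
t 5.2 fix tcp [-77.7  -1.1 150.4] y [ 0.714 -0.006 -0.7  ] z [0.7   0.004 0.714] F [ 0.1  0.9 -0. ] gap 55.3 q [-0.4  -0.6   2.56  0.72  0.58 -1.03]
scene -35 6 19.9
scene -25 12 19.9
scene -15 17 19.6
scene -5 24 19.8
scene 5 28 19.9
scene 15 33 19.4
scene 25 37 19.8
scene 35 36 19.3
scene 45 37 20.0
scene 55 38 19.3
scene 65 34 19.3
scene 75 22 18.3
scene 85 12 16.5
scene 95 6 14.9
scene 105 12 14.2
scene 115 5 13.8
scene 125 9 13.9
scene 135 6 14.4
scene 145 11 15.5
top -85 4 20.3
top -75 16 20.1
top -65 16 19.9
top -55 23 19.8
top -45 25 19.6
top -35 29 19.8
top -25 30 19.5
top -15 30 20.0
top -5 34 19.9
top 5 31 20.1
top 15 30 19.7
top 25 23 19.2
top 35 24 19.1
top 45 19 19.5
top 55 17 19.6
top 65 8 19.3
top 75 4 19.5
```

View pics/endz2.png

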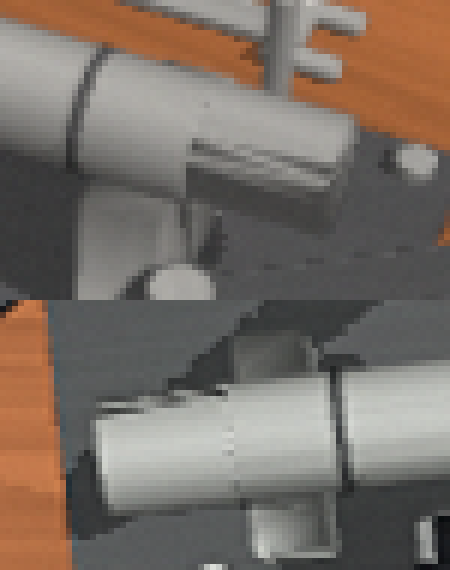

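```bash
cat >> h.py <<'E'
def flat(d,n,lo,hi):
    Q=(cloud(n,d).reshape(-1,3)-TF)@RF*1000
    m=(abs(Q[:,0])<26)&(Q[:,1]>73)&(Q[:,1]<106)&(Q[:,2]>45)&(Q[:,2]<95);q=Q[m]
    th=np.degrees(np.arctan2(q[:,0],q[:,2]-70));r=np.hypot(q[:,0],q[:,2]-70)
    best=None
    g=q[(th>lo)&(th<hi)&(r<19)]
    for k in range(4):
        c=g.mean(0);n_=np.linalg.svd((g-c)[:,[0,2]])[2][1];n_*=np.sign(n_@(c-[0,0,70])[[0,2]])
        a=np.degrees(np.arctan2(*n_));off=n_@(c-[0,0,70])[[0,2]]
        res=(q-c)[:,[0,2]]@n_;tang=(q-[0,0,70])[:,[0,2]]@np.array([n_[1],-n_[0]])
        g=q[(abs(res)<1.5)&(abs(tang)<13)&(abs(th)<180)]
    print(n,'flat normal from up deg (toward +x)',round(a,1),'offset',round(off,1),len(g))
def ends(d,n):
    Q=(cloud(n,d).reshape(-1,3)-TF)@RF*1000
    q=Q[(abs(Q[:,0])<12)&(Q[:,2]>82)&(Q[:,2]<93)&(abs(Q[:,1])<125)]
    print(n,'shaft y range',np.percentile(q[:,1],[.5,99.5]).round(1))
E
python3 - <<'E'
from h import *
flat(np.load("pics/scene1.npy"),"scene",85,150)
for k in "01":
  for n in("scene","top"): ends(np.load(f"pics/{n}{k}.npy"),n)
p,M=cur()
for a,d in((0,.18),(45,.11),(50,.1)): print(rel(*goal(a,d),p,M))
E
```

```text
scene flat normal from up deg (toward +x) 117.4 offset 13.8 83
scene shaft y range [-84.1 112.5]
top shaft y range [-88.3 108.7]
scene shaft y range [-83.7 112.8]
top shaft y range [-88.  109.7]
[0.0002, -0.0186, 0.1297, -0.7865, 0.0003, 0.001]
[0.0, 0.1087, 0.1123, -1.5719, -0.0001, 0.0011]
[0.0, 0.1174, 0.1019, -1.6591, -0.0002, 0.0011]
```

```bash
python3 -c "
from h import *
p,M=cur()
for a,d in((0,.14),(15,.13),(30,.11),(30,.008)): print(rel(*goal(a,d),p,M))"
```

```text
[0.0001, 0.0097, 0.1014, -0.7865, 0.0003, 0.001]
[0.0001, 0.0437, 0.1149, -1.0483, 0.0001, 0.0011]
[0.0001, 0.0802, 0.1085, -1.3101, 0.0, 0.0011]
[-0.0, 0.1065, 0.01, -1.3101, 0.0, 0.0011]
```

```bash
python3 -m creep '[0,-0.01,0.03,-0.18,0,0,-0.3,0,-0.01,0.06,-0.36,0,0,-0.3,0,-0.01,0.09,-0.54,0,0,-0.3,0,-0.01,0.101,-0.72,0,0,-0.3,0,0.01,0.108,-0.9,0,0,-0.3,0,0.044,0.115,-1.05,0,0,-0.3,0,0.08,0.1085,-1.2,0,0,-0.3,0,0.08,0.1085,-1.31,0,0,-0.3,0,0.08,0.1085,-1.31,0,0.001,-0.3]'; python3 -c "
from h import *
st();p,M=cur();print(rel(*goal(30,.008),p,M))"
```

```text
t: 6.42
eef_pos: [0.603, -0.0212, 0.158]
orientation: [0.655, -0.57, 0.324, -0.375]
wrist_force: [0.3, 0.4, -0.2]
finger_gap: 0.0554
t 6.425 fix tcp [ 54.8   1.1 158. ] y [-0.509  0.002 -0.861] z [ 0.861  0.003 -0.509] F [ 0.3  0.4 -0.2] gap 55.4 q [-0.08  0.39  1.56 -0.11  1.71 -0.21]
[0.0013, 0.0956, -0.0025, 0.0102, 0.0033, -0.0024]
```

```bash
python3 -m creep '[0,0.05,0,0,0,0,-0.3,0,0.102,0,0,0,0,-0.3,0,0.102,0,0,0,0,-0.3,0,0.102,0,0,0,0,-0.3,0,0.102,0,0,0,0,0.2,0,0.102,0,0,0,0,0.2,0,0.102,0,0,0,0,0.2]' 50; python3 -c "
from h import *
st();p,M=cur();print(rel(*goal(30,.008),p,M))"
```

```text
t: 7.3
eef_pos: [0.5547, -0.0294, 0.0797]
orientation: [0.653, -0.568, 0.329, -0.378]
wrist_force: [-1.1, 0.3, 7.0]
finger_gap: 0.0384
t 7.3 fix tcp [ 5.8 -0.3 79.7] y [-0.498 -0.001 -0.867] z [ 0.867  0.    -0.498] F [-1.1  0.3  7. ] gap 38.4 q [-0.1   0.38  1.72 -0.12  1.55 -0.2 ]
[-0.0003, 0.0033, -0.0002, -0.0022, 0.0, 0.0005]
```

```bash
python3 -m creep '[0,0.0002,-0.0019,0.17,0,0,0.2,0,0.0006,-0.0037,0.34,0,0,0.2,0,0.0014,-0.0054,0.51,0,0,0.2,0,0.0024,-0.0069,0.68,0,0,0.2,0,0.0037,-0.0083,0.85,0,0,0.2,0,0.0053,-0.0094,1.025,0,0,0.2,0,0.0053,-0.0094,1.025,0,0,0.2]' 50; python3 -c "
from h import *
st()"
python3 -m creep '[0,0,0,0,0,0,-0.3,0,0,0,0,0,0,-0.3,0,-0.05,0,0,0,0,-0.3,0,-0.1,0,0,0,0,-0.3,0,-0.1,0,0,0,0,-0.3]'
python3 - <<'E'
from h import *
st()
for n in("scene","top"):
    p,d=manip.read_camera(n);np.save(f"pics/{n}2.npy",d);np.save(f"pics/{n}2p.npy",p)
    flat(d,n,20,100);ends(d,n)
p,M=cur()
for a,d in((-20,.14),(0,.14),(15,.13),(30,.11)): print(rel(*goal(a,d),p,M))
E
```

```text
t: 8.18
eef_pos: [0.5436, -0.0317, 0.0798]
orientation: [-0.382, 0.332, -0.567, 0.65]
wrist_force: [4.2, -1.8, -2.3]
finger_gap: 0.0383
t 8.175 fix tcp [-5.5 -1.  79.8] y [ 0.487 -0.003 -0.873] z [ 0.873 -0.002  0.487] F [ 4.2 -1.8 -2.3] gap 38.3 q [-0.24 -0.15  2.3   0.35  0.54 -0.64]
t: 8.8
eef_pos: [0.4965, -0.0383, 0.1701]
orientation: [-0.383, 0.331, -0.566, 0.65]
wrist_force: [0.4, -0.3, 0.5]
finger_gap: 0.0557
t 8.8 fix tcp [-53.1  -0.9 170.1] y [ 0.487 -0.003 -0.873] z [0.873 0.001 0.487] F [ 0.4 -0.3  0.5] gap 55.7 q [-0.29 -0.43  2.34  0.29  0.78 -0.59]
scene flat normal from up deg (toward +x) 63.0 offset 13.3 213
scene shaft y range [-85.5 112. ]
top flat normal from up deg (toward +x) 61.5 offset 13.6 75
top shaft y range [-89.5 108.5]
[0.0, -0.0287, 0.0234, -0.1524, 0.0002, -0.0002]
[0.0, -0.0131, 0.0694, -0.5015, 0.0002, -0.0002]
[0.0001, 0.0158, 0.092, -0.7633, 0.0003, -0.0002]
[0.0001, 0.0526, 0.0961, -1.0251, 0.0003, -0.0001]
```

```bash
python3 -m creep '[0,-0.025,0.023,-0.17,0,0,-0.3,0,-0.02,0.045,-0.34,0,0,-0.3,0,-0.013,0.069,-0.51,0,0,-0.3,0,0,0.085,-0.68,0,0,-0.3,0,0.03,0.095,-0.85,0,0,-0.3,0,0.0526,0.096,-1.025,0,0,-0.3,0,0.0526,0.096,-1.025,0,0,-0.3,0,0.0526,0.096,-1.025,0,0,-0.3,0,0.0526,0.096,-1.025,0,0,-0.3]'; python3 -c "
from h import *
st();p,M=cur();print(rel(*goal(30,.008),p,M))"
```

```text
t: 10.02
eef_pos: [0.6029, -0.0223, 0.1664]
orientation: [0.653, -0.568, 0.329, -0.378]
wrist_force: [-0.8, -0.2, 0.1]
finger_gap: 0.0553
t 10.025 fix tcp [ 54.5   0.  166.4] y [-0.498  0.    -0.867] z [ 0.867  0.    -0.498] F [-0.8 -0.2  0.1] gap 55.3 q [-0.08  0.38  1.56 -0.11  1.71 -0.21]
[0.0, 0.1028, 0.0007, -0.0027, 0.0, -0.0001]
```

```bash
python3 -m creep '[0,0.05,0,0,0,0,-0.3,0,0.102,0.0005,0,0,0,-0.3,0,0.102,0.0005,0,0,0,-0.3,0,0.102,0.0005,0,0,0,-0.3,0,0.102,0.0005,0,0,0,0.2,0,0.102,0.0005,0,0,0,0.2,0,0.102,0.0005,0,0,0,0.2]' 50; python3 -c "
from h import *
st();p,M=cur();print(rel(*goal(30,.008),p,M))"
```

```text
t: 10.9
eef_pos: [0.5548, -0.0295, 0.0798]
orientation: [0.654, -0.568, 0.329, -0.378]
wrist_force: [-3.4, -0.4, 8.7]
finger_gap: 0.0382
t 10.9 fix tcp [ 5.9 -0.4 79.8] y [-0.499 -0.001 -0.867] z [ 0.867 -0.    -0.499] F [-3.4 -0.4  8.7] gap 38.2 q [-0.1   0.38  1.72 -0.12  1.55 -0.2 ]
[-0.0004, 0.0035, -0.0002, -0.0014, -0.0002, 0.0008]
```

```bash
python3 -m creep '[0,0.0002,-0.0018,0.18,0,0,0.2,0,0.0006,-0.0035,0.36,0,0,0.2,0,0.0014,-0.0051,0.54,0,0,0.2,0,0.0025,-0.0066,0.72,0,0,0.2,0,0.0038,-0.0078,0.9,0,0,0.2,0,0.0053,-0.0088,1.08,0,0,0.2,0,0.0053,-0.0088,1.08,0,0,0.2]' 50
python3 - <<'E'
from h import *
st()
for n in("scene","top"):
    p,d=manip.read_camera(n);flat(d,n,-40,40);ends(d,n)
E
```

```text
t: 11.78
eef_pos: [0.5438, -0.0319, 0.0789]
orientation: [-0.365, 0.317, -0.575, 0.66]
wrist_force: [-7.4, -5.7, 7.8]
finger_gap: 0.0385
t 11.775 fix tcp [-5.3 -1.2 78.9] y [ 0.533 -0.003 -0.846] z [ 0.846 -0.001  0.533] F [-7.4 -5.7  7.8] gap 38.5 q [-0.25 -0.16  2.33  0.44  0.49 -0.73]
scene flat normal from up deg (toward +x) 1.6 offset 13.5 177
scene shaft y range [-85.6 110.3]
top flat normal from up deg (toward +x) 1.5 offset 13.3 147
top shaft y range [-90.2 107.1]
```

```bash
python3 -m creep '[0,0,0,0.035,0,0,0.2,0,0,0,0.035,0,0,0.2,0,0,0,0.035,0,0,-0.3,0,0,0,0.035,0,0,-0.3,0,0,0,0.035,0,0,-0.3,0,-0.05,0,0.035,0,0,-0.3,0,-0.1,0,0.035,0,0,-0.3,0,-0.15,0,0.035,0,0,-0.3,0,-0.15,0,0.035,0,0,-0.3]'
python3 - <<'E'
from h import *
st()
for n in("scene","top"):
    p,d=manip.read_camera(n);np.save(f"pics/{n}3.npy",d);np.save(f"pics/{n}3p.npy",p)
    flat(d,n,-40,40);ends(d,n)
a=np.load("pics/scene3p.npy")[195:325,180:395];cv2.imwrite("pics/after.png",cv2.resize(a,None,fx=3.6,fy=3.6))
b=np.load("pics/top3p.npy")[130:255,160:345];cv2.imwrite("pics/aftert.png",cv2.resize(b,None,fx=4,fy=4))
E
```

```text
t: 13.0
eef_pos: [0.4655, -0.0426, 0.209]
orientation: [-0.353, 0.305, -0.581, 0.667]
wrist_force: [0.9, 0.5, 0.5]
finger_gap: 0.0557
t 13.0 fix tcp [-84.3  -0.9 209. ] y [ 0.564 -0.004 -0.826] z [0.826 0.002 0.564] F [0.9 0.5 0.5] gap 55.7 q [-0.35 -0.62  2.41  0.36  0.84 -0.66]
scene flat normal from up deg (toward +x) 0.1 offset 13.5 174
scene shaft y range [-85.5 110.7]
top flat normal from up deg (toward +x) -1.8 offset 13.7 154
top shaft y range [-90.1 107.2]
```

View pics/after.png

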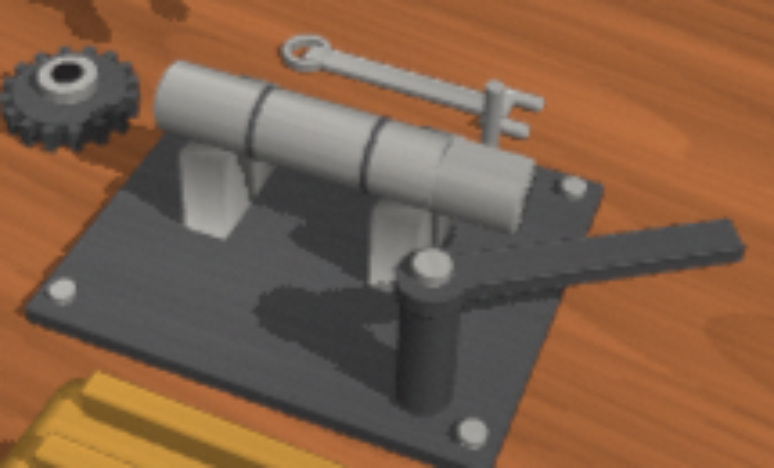

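View pics/aftert.png

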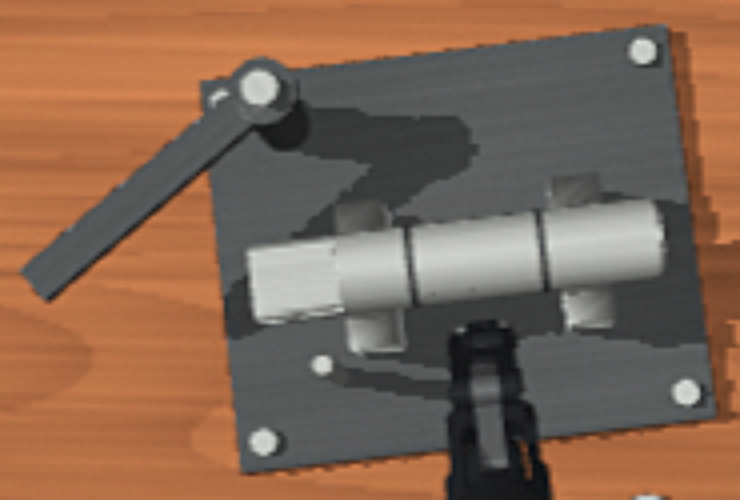

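The scene and top views show the released flat facing up (top zoom (295,285)), the keeper still out at about 0.97 rad, and the spanner and gear where they were. Next I close the keeper.

```bash
python3 -c "
from h import *
p,M=cur();g=goal(0,0,y=.2195,x0=.055,z0=.2);print(rel(*g,p,M))"
```

```text
[-0.2193, 0.0813, 0.1146, -0.5912, 0.0002, -0.0002]
```

```bash
python3 -m creep '[-0.05,0.018,0.026,-0.15,0,0,1,-0.1,0.036,0.052,-0.3,0,0,1,-0.15,0.054,0.078,-0.45,0,0,1,-0.2,0.072,0.104,-0.591,0,0,1,-0.219,0.081,0.115,-0.591,0,0,1,-0.219,0.081,0.115,-0.591,0,0,1,-0.219,0.081,0.115,-0.591,0,0,1,-0.219,0.081,0.115,-0.591,0,0,1]' 50
python3 - <<'E'
from h import *
st();p,M=cur();print(rel(*goal(0,0,y=.2195,x0=.055,z0=.113),p,M))
p,d=manip.read_camera("scene");flat(d,"scene",-40,40);cv2.imwrite("pics/k0.png",cv2.resize(p[120:330,150:430],None,fx=2.8,fy=2.8))
E
```

```text
t: 14.1
eef_pos: [0.5722, 0.1937, 0.1994]
orientation: [0.534, -0.465, 0.463, -0.533]
wrist_force: [0.3, 0.6, 0.8]
finger_gap: -0.0003
t 14.1 fix tcp [ 54.3 218.2 199.4] y [-0.002  0.001 -1.   ] z [ 1.    -0.001 -0.002] F [0.3 0.6 0.8] gap -0.3 q [0.24 0.07 1.81 0.   1.27 0.1 ]
[-0.0012, 0.0864, 0.0008, 0.0017, -0.001, -0.0007]
scene flat normal from up deg (toward +x) -0.7 offset 13.7 175
```

View pics/k0.png

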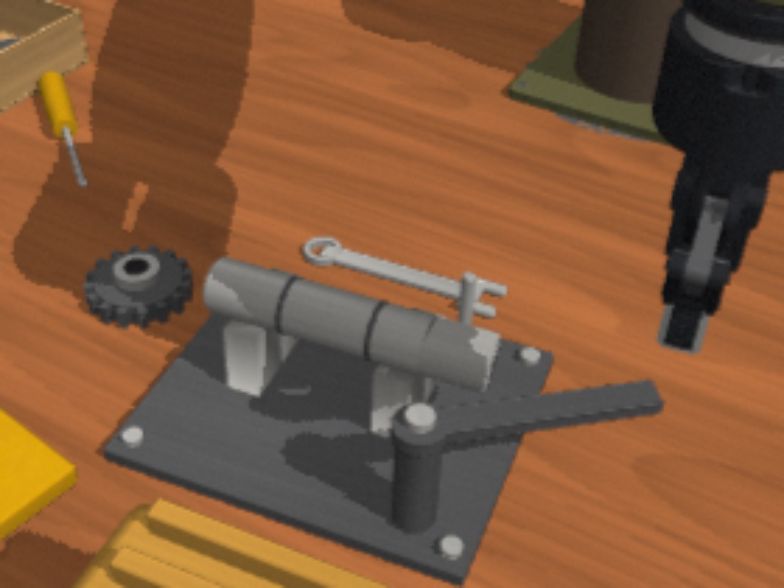

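```bash
python3 -m creep '[0,0.045,0,0,0,0,1,0,0.087,0,0,0,0,1,0,0.087,0,0,0,0,1,0,0.087,0,0,0,0,1]' 50
python3 - <<'E'
from h import *
st();q=tofix(cur()[0])*1000
for k in (1.0,.9,.8,.7,.6,.5,.4,.3,.2,.1,0.0):
    s,c=np.sin(k),np.cos(k);h=10+14.5*s+11*c
    C=np.array([90-125*c+h*s,92+125*s+h*c]);print(k,C.round(),'tool x,z',round(-(C[1]-q[1])/1000,3),round((C[0]-q[0])/1000,3))
E
```

```text
t: 14.65
eef_pos: [0.5736, 0.1946, 0.1148]
orientation: [-0.533, 0.464, -0.464, 0.534]
wrist_force: [0.1, 0.0, 0.3]
finger_gap: 0.0003
t 14.65 fix tcp [ 55.8 218.9 114.8] y [ 0.002  0.001 -1.   ] z [ 1.    -0.001  0.002] F [0.1 0.  0.3] gap 0.3 q [0.24 0.15 1.87 0.   1.12 0.1 ]
1.0 [ 46. 212.] tool x,z 0.007 -0.01
0.9 [ 34. 207.] tool x,z 0.011 -0.021
0.8 [ 23. 201.] tool x,z 0.018 -0.033
0.7 [ 12. 194.] tool x,z 0.025 -0.044
0.6 [  2. 185.] tool x,z 0.034 -0.054
0.5 [ -7. 175.] tool x,z 0.044 -0.063
0.4 [-15. 164.] tool x,z 0.054 -0.071
0.3 [-22. 153.] tool x,z 0.066 -0.078
0.2 [-28. 140.] tool x,z 0.079 -0.084
0.1 [-32. 127.] tool x,z 0.092 -0.088
0.0 [-35. 113.] tool x,z 0.106 -0.091
```

```bash
python3 -m creep '[0.007,0,-0.01,0,0,0,1,0.011,0,-0.021,0,0,0,1,0.018,0,-0.033,0,0,0,1,0.025,0,-0.044,0,0,0,1,0.034,0,-0.054,0,0,0,1,0.044,0,-0.063,0,0,0,1,0.054,0,-0.071,0,0,0,1,0.066,0,-0.078,0,0,0,1,0.066,0,-0.078,0,0,0,1]' 50
python3 - <<'E'
from h import *
st();q=tofix(cur()[0])*1000
for n in("scene","top"):
    p,d=manip.read_camera(n);flat(d,n,-40,40)
    cv2.imwrite(f"pics/k1{n}.png",cv2.resize(p[130:330,150:430],None,fx=2.8,fy=2.8))
E
```

```text
t: 15.78
eef_pos: [0.5039, 0.1175, 0.1123]
orientation: [0.534, -0.465, 0.463, -0.533]
wrist_force: [-0.1, -0.2, -0.3]
finger_gap: 0.0001
t 15.775 fix tcp [-23.9 152.3 112.3] y [-0.003  0.001 -1.   ] z [ 1.    -0.001 -0.003] F [-0.1 -0.2 -0.3] gap 0.1 q [ 0.13 -0.03  2.07  0.    1.11 -0.01]
scene flat normal from up deg (toward +x) -1.3 offset 13.4 154
top flat normal from up deg (toward +x) 0.2 offset 13.5 169
```

View pics/k1scene.png

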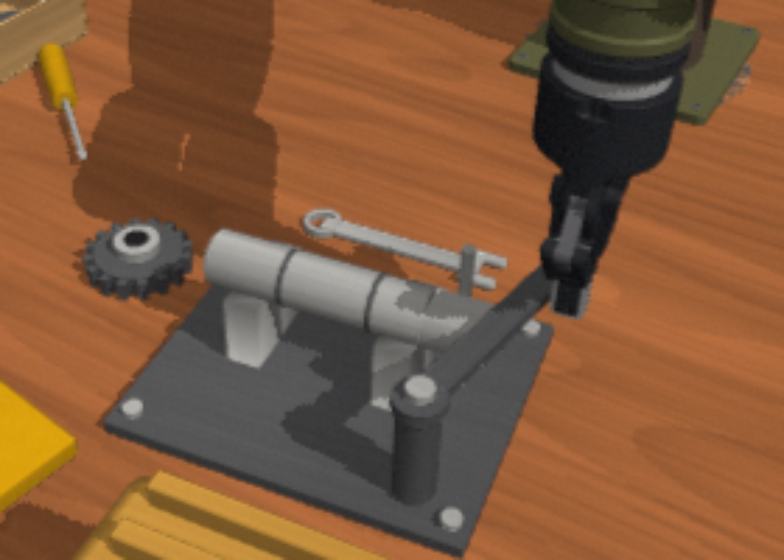

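```bash
python3 -m creep '[0.006,0,-0.003,0,0,0,1,0.012,0,-0.005,0,0,0,1,0.018,0,-0.008,0,0,0,1,0.024,0,-0.009,0,0,0,1,0.030,0,-0.011,0,0,0,1,0.034,0,-0.012,0,0,0,1,0.034,0,-0.012,0,0,0,1]' 50
python3 - <<'E'
from h import *
st()
for n in("top",):
    p,d=manip.read_camera(n)
    cv2.imwrite(f"pics/k2{n}.png",cv2.resize(p[120:260,150:350],None,fx=4,fy=4))
E
```

```text
t: 16.75
eef_pos: [0.4974, 0.0827, 0.1126]
orientation: [0.534, -0.464, 0.463, -0.533]
wrist_force: [-0.1, 0.8, 0.6]
finger_gap: -0.0001
t 16.75 fix tcp [-35.2 118.8 112.6] y [-0.002  0.001 -1.   ] z [ 1.    -0.    -0.002] F [-0.1  0.8  0.6] gap -0.1 q [ 0.06 -0.06  2.1   0.    1.11 -0.08]
```

View pics/k2top.png

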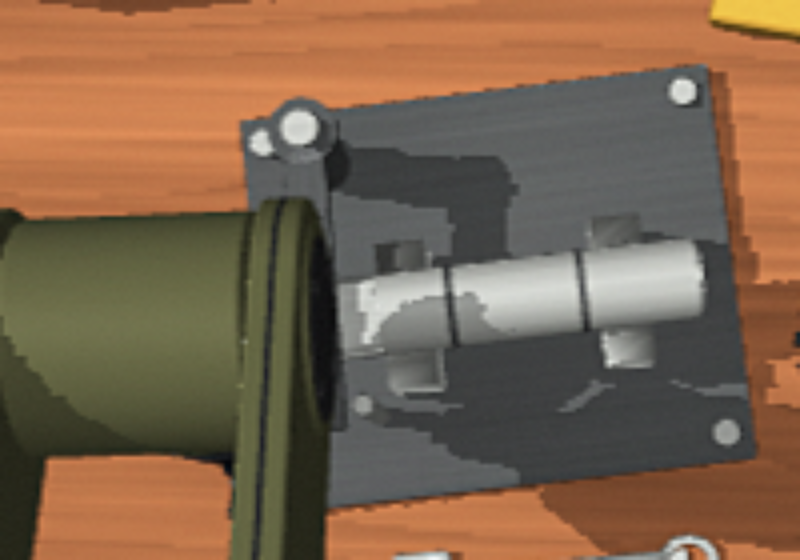

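```bash
python3 -m creep '[0.002,0,0,0,0,0,1,0.004,0,0,0,0,0,1,0.006,0,0,0,0,0,1,0.006,0,0,0,0,0,1]' 50; python3 -c "
from h import *
st()"
```

```text
t: 17.3
eef_pos: [0.498, 0.0782, 0.1126]
orientation: [-0.533, 0.465, -0.463, 0.534]
wrist_force: [-2.1, 6.1, -0.1]
finger_gap: -0.0002
t 17.3 fix tcp [-35.3 114.2 112.6] y [-0.002  0.004 -1.   ] z [ 1.    -0.    -0.002] F [-2.1  6.1 -0.1] gap -0.2 q [ 0.05 -0.06  2.1   0.    1.11 -0.09]
```

```bash
python3 -m creep '[0.002,0,0,0,0,0,1,0.002,0,0,0,0,0,1]' 50; python3 -c "
from h import *
st()"
python3 -m creep '[-0.02,0,0,0,0,0,1,-0.05,0,0,0,0,0,1,-0.07,-0.05,0,0,0,0,1,-0.12,-0.1,-0.0,0,0,0,1,-0.18,-0.15,0,0,0,0,1,-0.24,-0.15,0,0,0,0,1,-0.24,-0.15,0,0,0,0,1]'
python3 - <<'E'
from h import *
st()
for n in("top","scene"):
    p,d=manip.read_camera(n);flat(d,n,-40,40);ends(d,n)
    Q=(cloud(n,d)-TF)@RF*1000
    m=(Q[...,2]>89)&(Q[...,2]<101)&(Q[...,0]<65)&(Q[...,0]>-60)&(Q[...,1]>84)&(Q[...,1]<130)
    q=Q[m];
    if len(q): print(n,len(q),'keeper slope',np.polyfit(q[:,0],q[:,1],1),q.min(0),q.max(0))
    cv2.imwrite(f"pics/k3{n}.png",cv2.resize(p[120:310,150:400],None,fx=3,fy=3))
E
```

```text
t: 17.55
eef_pos: [0.4981, 0.0778, 0.1126]
orientation: [-0.532, 0.466, -0.462, 0.535]
wrist_force: [-1.4, 12.2, 0.3]
finger_gap: 0.0001
t 17.55 fix tcp [-35.3 113.9 112.6] y [-0.002  0.007 -1.   ] z [ 1.    -0.001 -0.002] F [-1.4 12.2  0.3] gap 0.1 q [ 0.04 -0.06  2.1   0.01  1.11 -0.1 ]
t: 18.42
eef_pos: [0.4653, 0.3155, 0.2647]
orientation: [-0.534, 0.463, -0.463, 0.536]
wrist_force: [0.4, -0.4, -0.5]
finger_gap: 0.0003
t 18.425 fix tcp [-34.5 353.8 264.7] y [ 0.002  0.002 -1.   ] z [1.    0.004 0.002] F [ 0.4 -0.4 -0.5] gap 0.3 q [ 0.5  -0.08  1.84  0.    1.38  0.36]
top flat normal from up deg (toward +x) 1.6 offset 13.7 49
top shaft y range [-90.1 107.4]
top 582 keeper slope [4.47106746e-04 9.30139407e+01] [-55.30409015  84.02043819  90.4865065 ] [ 64.72128571 102.20209649 100.04845459]
scene flat normal from up deg (toward +x) -0.6 offset 13.7 59
scene shaft y range [-85.6 110.3]
scene 565 keeper slope [2.19059932e-03 9.54419559e+01] [-54.3479764   84.3401563   89.15321379] [ 64.96160596 105.05453263  98.21707996]
```

View pics/k3top.png

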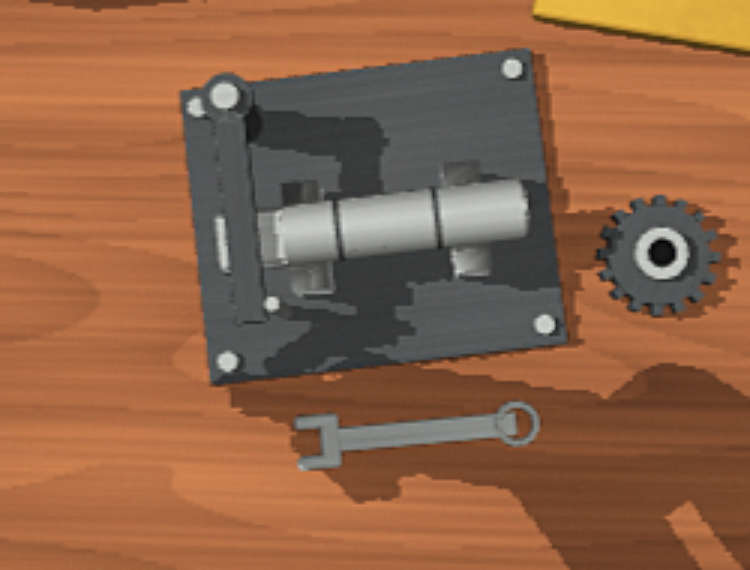

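View pics/k3scene.png

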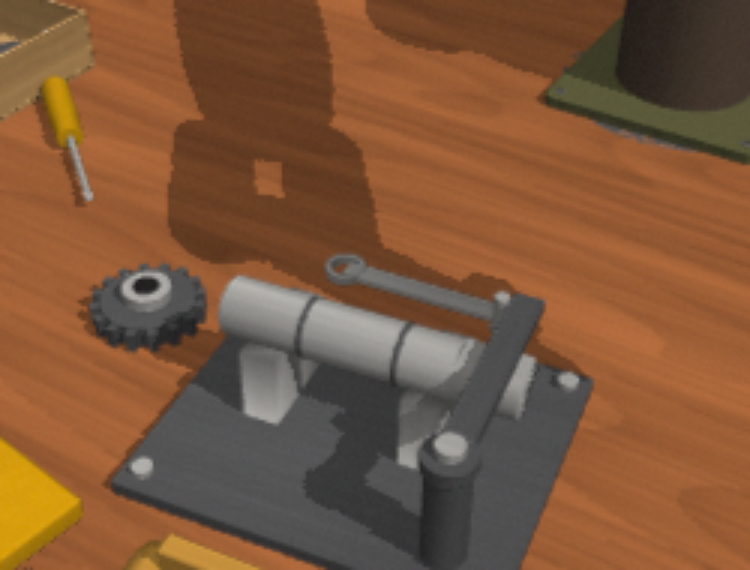

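The keeper lies across the flat against the stop pin (top view (270,303)), at an angle of about 0.00 rad. The shaft is seated with its flat up, the spanner and gear are where they were, and the arm is clear.

```bash
python3 -c "
from cell import manip
print(manip.close_job())"
```

```text
the job is handed in; nothing more can be done
None
```

The shaft now lies in both V-blocks with its flat facing up, and the keeper is closed against its stop pin. I handed the job in at about 18.5 s; no verdict was reported.

I rolled the shaft in three grip-and-tilt strokes at mid-shaft. The second stroke came out about 3 degrees short, so I added that to the third. After letting go, I pushed the keeper round with the shut fingertips until it met the stop, with about 12 N at the wrist, then backed the arm away.

Last checks, from both cameras:
- **Flat:** after release, with the keeper still out, the two cameras read +0.1 and -1.8 degrees from up. At the end they read -0.6 and +1.6 degrees, so they disagree by about 2 degrees, well inside the 8 allowed.
- **Keeper:** its measured slope to the closed direction is at most 0.002 rad, and the pictures show it beside the stop pin.
- **Shaft lengthwise:** its ends moved about 1 to 2 mm from the start, within the 8 mm allowed. I did not measure its height or sideways position separately at the end, but the flat's offset from the seat axis (13.7 mm against 14) fits a seated shaft.
- **Spanner and gear:** both look unmoved in the pictures; I did not measure their positions.

The dark line on the shaft end at the start turned out not to mark the flat. I found the flat from the depth images after the first stroke.

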